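# Rake a dropped ring out from under a jeweller's low shelf

### The arm

A 6-joint arm with a two-finger parallel gripper is mounted at the origin on the work surface. World frame = base frame: x ahead of the robot, y to its left, z up, the work surface at z = 0. Lengths are in m, angles in rad, forces in N, time in s.
With the tool pointing down it reaches from about 0.225 to 0.875 m from the base axis. Payload 3.4 kg.
Tool frame: the origin (TCP) lies midway between the tips of the shut fingers; the grasp point (between the pads) lies 19 mm behind it (manip.grip_point_offset is the distance from the TCP to the grasp point, in m); z points along the fingers, y is the line along which they close (so a half turn about z gives the same grasp; the last joint's range is limited). The gripper opens to 85 mm and grips with 20 to 120 N. Pads are 22 mm wide; open, the fingers measure 114 mm over their backs; the gripper's body (76 mm by 85 mm) begins 54 mm behind the grasp point. The pads swing forward as they close: fully open they stand 13 mm farther back than shut.
Start: joints at [1.207, 0.276, 1.505, -0, 1.361, -0.121], TCP at [0.138, 0.558, 0.198] pointing down, gripper open.
Joint ranges: [-2.89, 2.89], [-0.75, 2.08], [0.22, 2.7], [-1.18, 4.32], [0.11, 2.71], [-2.7, 2.7]. Speed limits (rad/s): [2.57, 2.57, 3.14, 3.14, 3.14, 3.14].

### API

Orientations are given as a unit quaternion [w, x, y, z].
In Python, from rig import manip gives the robot as it stands.
- The arm moves only by the shell command python3 -m handwheel 'ROWS' [FORCE]. ROWS is JSON, a list of rows, each an object with "translation": the shift along the tool's x, y, z in m, a list of three; "angular": the turn, a rotation vector about the tool's x, y, z in degrees, a list of three; "hand": the closure, from 0 (fully open) to 1 (shut). A call has 1 to 10 rows; each row shifts and turns the commanded pose from where the row before left it, along the tool's axes as they then stand; what a row does not reach is not made up. A row lasts 1/12 s, in which the tool goes at most 41.7 mm and 7.16 degrees, less where a joint would pass 70% of its speed; a pose out of reach is approached as far as the arm can. A call with a gripper value outside its range is refused whole. The fingers move at their own pace and stop on an object; FORCE is the grip in N (left out, the last holds). Time passes only in rows, so rows that do not move let the fingers close. It gives the time, the measured TCP pose, the force, the opening and the grip force at its end, in the units of the state.
- manip.get_state(): the state, without advancing time (a new reading comes with each control period).
- manip.get_image(name): name is "scene" or "top"; returns the picture (480x640x3 uint8, red, green, blue); there is no depth.
- manip.camera_info(name): a dict with "camera_matrix" (3x3 intrinsics, pixels), "eye" and "orientation" of the camera in the world. Camera axes: x right, y down, z forward; pixel columns grow to the right and rows downward; lengths in m; the calibration is good to about 2 mm. A picture is of the moment at which its call begins. camera_info takes no time and is no camera call.
- manip.sign_off(): hands the job in; it is judged then, once.
The state is a dict: "clock": time; "qpos": joint angles; "qd": joint speeds; "effort": joint torques, N m; "position": TCP position; "ee_rot": TCP orientation; "contact_force": force on the tool from outside, world axes, zero at the start; "moment": the same for the moment, N m; "width": finger opening in m; "gripper_force": force on a finger pad.
Only numpy, scipy, OpenCV 4.12 (cv2) and the standard library are available. Lean on these libraries where they do the work, as an engineer would, in place of code of your own. Each camera call takes 0.05 s, during which the arm holds its last target. There are 200 camera calls.

### The job

A copper ring has slid under the low slatted shelf. Take the flat T-shaped probe from the cork mat, slip it under the shelf, feel your way gently past the ring (something fixed is hidden there, so ease off when it stops you) and drag the ring out until it lies flat on the open black plate, at least two centimetres clear of the shelf's front edge. Then lay the probe back flat on the cork mat, lined up along it as before, without touching the ring with the fingers or disturbing the punch, jar, dapping block and mandrel.

Things in the scene. Friction and masses are not known exactly. Their poses are not given: they have to be found in the camera images.
- ring: Copper ring, outside 28 mm, hole 18 mm, 8 mm high, about 26 g, lying flat on the black plate under the shelf, its centre 45 to 85 mm behind the front edge. Origin: centre of its underside, z up. Glimpsed from above through the gaps between the slats. It slides so lightly that pushing it is hardly felt.
- shelf: Fixed low wooden shelf, 340 mm wide. Origin: middle of the mouth's front edge, at bench height; x points level into the shelf, y along the front edge, z up. The mouth is its only opening. Slats run along y, 22 mm wide with 11 mm gaps; underside 20 mm, top 36 mm above the bench. Inside clear from y = -158 to +158 mm between solid end cheeks.
- shelf_back (a point): Point on the inner face of the shelf's back panel, mid-width, at bench height, 188 mm behind the mouth. Hidden under the shelf, not measured: one fixed steel leg, 14 mm across, from plate to slats, its axis about 48 mm from the ring's centre, to the ring's left or right, level with it in depth within 20 mm. It stops the probe dead; the ring's other side is free.
- apron (a point): Point 85 mm in front of the middle of the mouth, at bench height, in the middle of the open part of the fixed black steel plate. The plate is 360 mm wide, reaches from 170 mm in front of the mouth to the shelf's back, and is level. Its top lies anywhere from 4 to 9 mm above the bench and is not measured: feel for it.
- probe: Loose probe, 0.13 kg: flat steel strip 12 mm wide, 5 mm thick, carrying an upright wooden grip block 52 mm long (x), 16 mm wide (y), top 58 mm above the underside. Origin: underside, below the middle of the grip block; x points along the strip to the head, z up. The strip runs from x = -17 to +163 mm. The block is gripped across its 16 mm width from above.
- head: The probe's cross-bar head, fixed to the probe: 9 mm (x) by 64 mm (y), 8 mm thick (too thick to pass over the ring under the slats), making a flat T with the strip. Origin: centre of its underside, 165.5 mm from the probe's origin along the probe's x; axes as the probe's. Keep all pressing on it (plate, shelf, leg, ring) under 35 N; likewise the probe on the shelf.
- mat: Fixed cork mat, 270 mm (x) by 110 mm (y), 3 mm thick. Origin: centre of its underside on the bench. At the start the probe lies flat on it, roughly along the mat's x, the grip block about 80 mm from the centre towards -x, head towards +x.
- punch: Loose steel doming punch, 42 mm base, 104 mm tall, upright on the shelf. Origin: centre of its underside. Leave alone.
- jar: Loose amber glass jar, 44 mm across, 55 mm tall, on the shelf. Origin: centre of its underside. Leave alone.
- dapping: Loose steel dapping block, 55 x 55 x 50 mm. Leave alone.
- mandrel: Loose upright steel ring mandrel, 60 mm base, 182 mm tall. Leave alone.
Mind the look-alikes: they are no part of the job. Leave any yellow look-alike of the probe alone.

How it is judged:
By the outcome, as a careful person would: the job done as asked, in the order asked, and still so for the second after the job is handed in, with the robot touching nothing.
It also fails if it takes over 69 s, if anything falls off the work surface, if the arm or the gripper's body presses on something with over 40 N, if the wrist force passes 120 N, or if a joint passes its speed limit or range.

## Working session

There is one attempt and no reset: what is moved stays moved. The work goes in short steps, Python scripts to look and compute and a shell command to move; the robot and the scene stay as the last step left them, time stands still between calls to the robot, and variables do not carry over. Pictures are saved under pics/ and viewed, at most 10 in all, crops included, and the job is handed in when it is done.

```bash
mkdir -p pics
cat > h.py <<'E'
import numpy as np,cv2,json
from rig import manip
from scipy.spatial.transform import Rotation as R
def grab(n,f=None):
    im=manip.get_image(n)
    if f: cv2.imwrite(f'pics/{f}.png',im[:,:,::-1])
    return im
def q2R(q): return R.from_quat([q[1],q[2],q[3],q[0]]).as_matrix()
def cam(n):
    c=manip.camera_info(n); K=np.array(c['camera_matrix']); o=np.array(c['orientation'])
    return K,np.array(c['eye']),(q2R(o) if o.size==4 else o.reshape(3,3))
def ray(n,uv,z):
    K,e,M=cam(n); d=M@np.linalg.inv(K)@np.array([uv[0],uv[1],1.]); return e+d*(z-e[2])/d[2]
def proj(n,p):
    K,e,M=cam(n); q=K@(M.T@(np.array(p)-e)); return q[:2]/q[2]
def st():
    s=manip.get_state(); print({k:np.round(s[k],4).tolist() for k in s})
E
python3 - <<'E'
from h import *
grab('scene','s0');grab('top','t0');st()
for n in('scene','top'):print(manip.camera_info(n))
print(manip.grip_point_offset)
E
```

```text
{'clock': 0.1, 'qpos': [1.207, 0.2765, 1.506, -0.0, 1.3607, -0.121], 'qd': [-0.0003, -0.001, -0.0017, 0.0005, -0.0001, -0.0024], 'effort': [0.0016, -41.77, -24.6403, -0.0001, 0.0056, -0.0], 'position': [0.1381, 0.5576, 0.197], 'ee_rot': [-0.0002, 0.1211, 0.9926, -0.0008], 'contact_force': [0.154, -0.0114, 0.3511], 'moment': [-0.0186, -0.0059, -0.0073], 'gripper_force': 0.0, 'width': 0.0854}
{'camera_matrix': array([[507.00996435,   0.        , 327.16024871],
       [  0.        , 507.00996435, 237.51939426],
       [  0.        ,   0.        ,   1.        ]]), 'eye': array([1.22633662, 0.02691677, 1.00073691]), 'orientation': array([-0.23370315,  0.63923982,  0.68972499, -0.24705208])}
{'camera_matrix': array([[586.65681397,   0.        , 329.50292828],
       [  0.        , 586.65681397, 243.34496009],
       [  0.        ,   0.        ,   1.        ]]), 'eye': array([ 0.28446154, -0.02147092,  1.29589212]), 'orientation': array([ 0.04214344, -0.69998815,  0.71110137, -0.05074809])}
0.0187
```

View pics/t0.png

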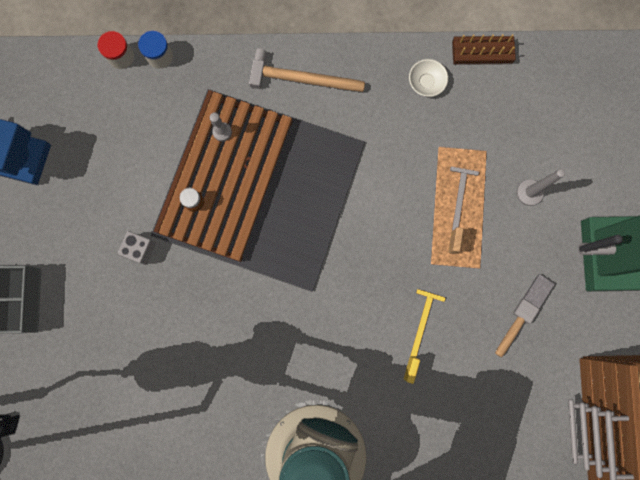

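View pics/s0.png

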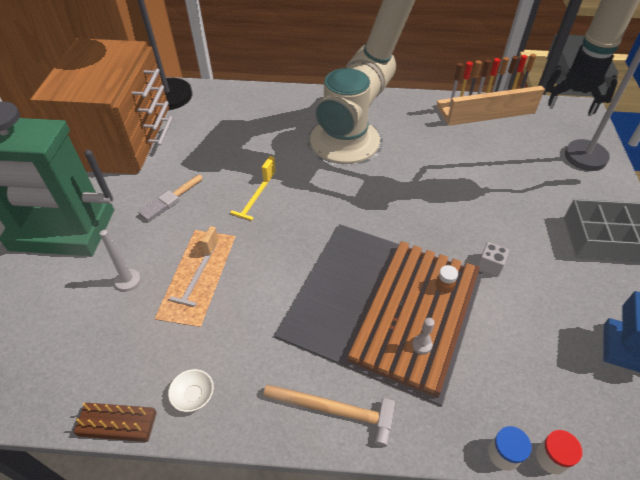

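The top view shows the shelf around (225,175) with its mouth to the right, and the plate's open part around (310,210). The grey probe is on the mat, with its block near (457,238) and head near (465,171); the yellow look-alike is at (425,335). Next I'll enlarge the shelf to look for the ring.

Run:
```python
from h import *
a=cv2.imread('pics/t0.png');b=cv2.imread('pics/s0.png')
A=cv2.resize(a[85:295,150:370],None,fx=2.8,fy=2.8,interpolation=cv2.INTER_CUBIC)[:590]
cv2.imwrite('pics/tz.png',np.clip(A*1.6,0,255).astype(np.uint8))
B=cv2.resize(b[225:395,275:490],None,fx=3.4,fy=3.4,interpolation=cv2.INTER_CUBIC)
cv2.imwrite('pics/sz.png',np.clip(B*1.6,0,255).astype(np.uint8))
# copper mask & shelf geometry
for n,im,(r0,r1,c0,c1) in(('top',a,(85,295,150,370)),('scene',b,(225,395,275,490))):
    hsv=cv2.cvtColor(im,cv2.COLOR_BGR2HSV); sub=hsv[r0:r1,c0:c1]
    print(n,'wood hsv median',np.median(sub[(sub[...,1]>90)],axis=0))
# plate contour, top
for n,p in(('mouthA',(294,118)),('mouthB',(240,259))):
    print(n,ray('top',p,0.036))
for p in((366,142),(313,290),(205,0)): print('plate',ray('top',p,0.006))
# mat contour & block
hsv=cv2.cvtColor(a,cv2.COLOR_BGR2HSV)
m=cv2.inRange(hsv[140:275,425:495],(5,90,60),(25,255,255))
m=cv2.morphologyEx(m,cv2.MORPH_CLOSE,np.ones((15,15)))
c=max(cv2.findContours(m,0,2)[0],key=cv2.contourArea)+np.array([425,140])
bx=cv2.boxPoints(cv2.minAreaRect(c));W=np.array([ray('top',p,.003)for p in bx]);print('mat',bx,W,W.mean(0),np.linalg.norm(W[1]-W[0]),np.linalg.norm(W[2]-W[1]))
P=cv2.resize(a[140:275,425:495],None,fx=4.4,fy=4.4,interpolation=cv2.INTER_CUBIC)
Q=cv2.resize(b[220:330,150:245],None,fx=4.4,fy=4.4,interpolation=cv2.INTER_CUBIC)
o=np.zeros((600,760,3),np.uint8);o[:P.shape[0],:P.shape[1]]=P;o[:Q.shape[0],320:320+Q.shape[1]]=Q
cv2.imwrite('pics/pz.png',o)
```

```text
top wood hsv median [ 12. 145. 147.]
scene wood hsv median [ 12. 147. 179.]
mouthA [0.73377533 0.03623579 0.036     ]
mouthB [0.41980196 0.15522775 0.036     ]
plate [ 0.68583685 -0.12534088  0.006     ]
plate [ 0.35219137 -0.00070194  0.006     ]
plate [1.03381828 0.24335527 0.006     ]
mat [[423.2793  271.2517 ]
 [431.0448  139.23793]
 [486.96893 142.52759]
 [479.20343 274.54138]] [[ 0.38988529 -0.24516312  0.003     ]
 [ 0.69134065 -0.27422449  0.003     ]
 [ 0.68193262 -0.40178743  0.003     ]
 [ 0.38065963 -0.36891515  0.003     ]] [ 0.53595455 -0.32252255  0.003     ] 0.30285293559692017 0.12790940309638202
```

View pics/tz.png

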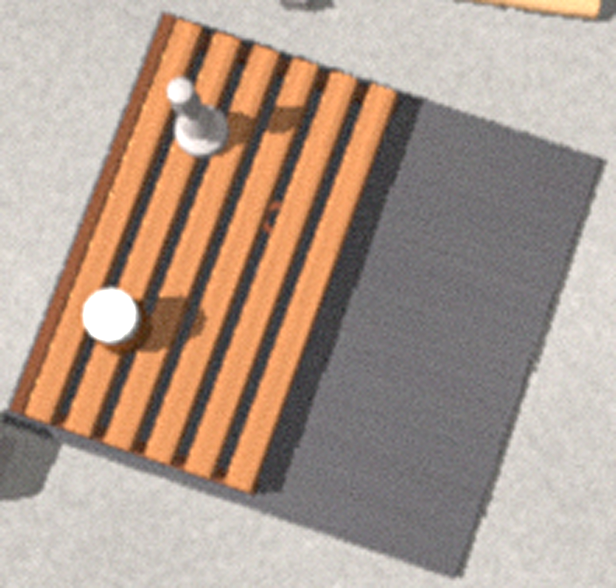

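View pics/sz.png

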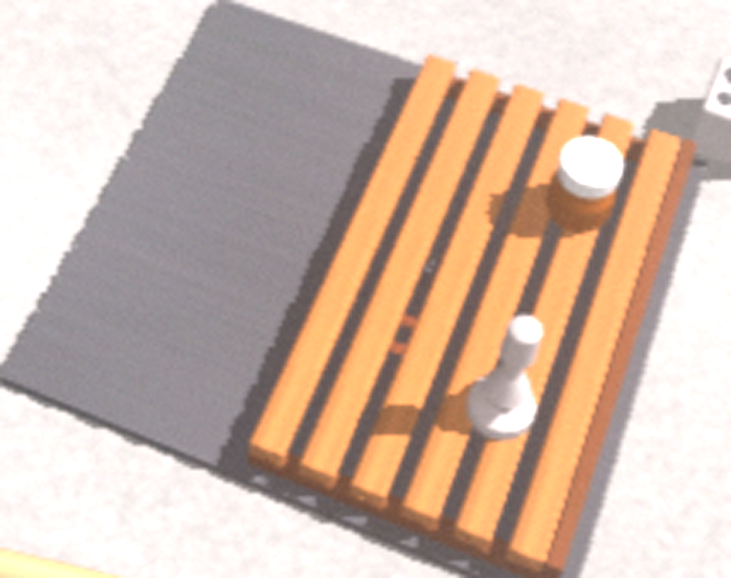

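View pics/pz.png

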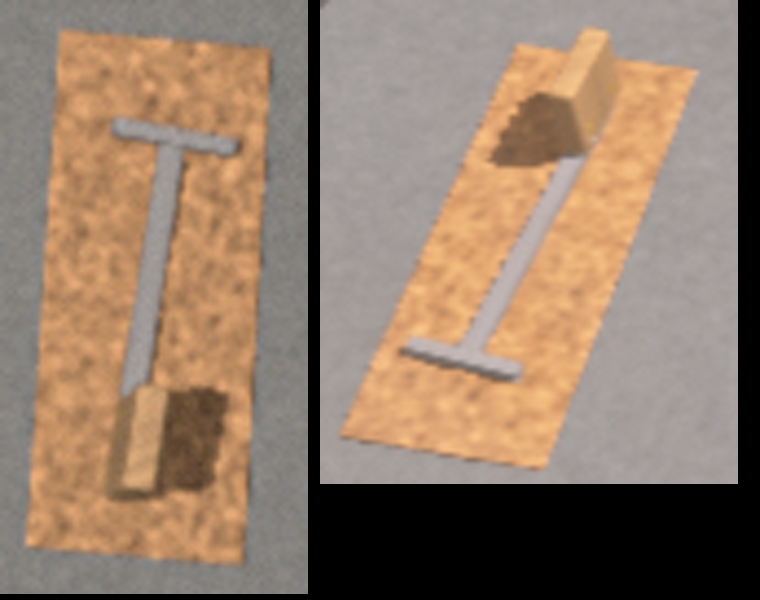

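The crops show the ring through the gap between the second and third slats, at top pixel ≈(247,162) and scene pixel ≈(394,323). A grey glint in the same gap, at scene (401.5,303), is probably the leg, on the jar side. The probe is clear: block top centre at top ≈(458,239.5), head at (464.5,171).

Run:
```python
from h import *
f=lambda z,s,o:(o[0]+z[0]/s,o[1]+z[1]/s)
T=lambda u,v:f((u,v),2.8,(150,85)); S=lambda u,v:f((u,v),3.4,(275,225))
P=lambda u,v:f((u,v),4.4,(425,140))
A=ray('top',T(395,90),.036);B=ray('top',T(258,490),.036)
A2=ray('scene',S(250,445),.036);B2=ray('scene',S(430,57),.036)
print('mouth top',A,B,'scene',A2,B2,np.linalg.norm(A-B),np.linalg.norm(A2-B2))
A=(A+A2)/2;B=(B+B2)/2
ey=(B-A)[:2];ey/=np.linalg.norm(ey);ex=np.array([ey[1],-ey[0]]);O=((A+B)/2)[:2]
np.savez('shelf.npz',O=O,ex=ex,ey=ey);print('O',O,'ex',ex,'yaw',np.degrees(np.arctan2(ex[1],ex[0])))
sh=lambda p:np.array([(p[:2]-O)@ex,(p[:2]-O)@ey]).round(4)
for n,p in(('top',T(272,217)),('top',T(272,204)),('top',T(270,230)),('scene',S(405,335)),('scene',S(410,322)),('scene',S(398,349)),('scene',S(430,265))):
    print(n,p,'z.0145',sh(ray(n,p,.0145)),'z.0065',sh(ray(n,p,.0065)),'z.02',sh(ray(n,p,.02)))
for p in((600,158),(460,575)): print('plate front',sh(ray('top',T(*p),.0065)))
bt=ray('top',P(146,438),.061);hd=ray('top',P(174,137),.011)
print('block',bt,'head',hd,np.linalg.norm((hd-bt)[:2]))
Q=lambda u,v:f((u-320,v),4.4,(150,220))
print('block scene',ray('scene',Q(581,67),.061),'head',ray('scene',Q(460,360),.011))
W=np.array([ray('top',P(*p),.003)for p in((60,30),(270,47),(243,565),(27,547))])
V=np.array([ray('scene',Q(*p),.003)for p in((343,437),(547,468),(697,70),(515,45))])
for X in(W,V):print('mat',X.mean(0),[np.linalg.norm(X[i]-X[i-1]).round(4) for i in range(4)],np.degrees(np.arctan2(*(X[0]+X[1]-X[2]-X[3])[[1,0]])))
d=(hd-bt);print('probe yaw',np.degrees(np.arctan2(d[1],d[0])))
```

```text
mouth top [0.73583957 0.04273975 0.036     ] [0.41756512 0.15061097 0.036     ] scene [0.74022195 0.04182943 0.036     ] [0.4244544  0.15752463 0.036     ] 0.3360577657822185 0.3362952929386785
O [0.57952026 0.0981762 ] ex [0.33253825 0.94308977] yaw 70.5770906521621
top (247.14285714285717, 162.5) z.0145 [ 0.0622 -0.0414] z.0065 [ 0.0639 -0.0432] z.02 [ 0.061  -0.0402]
top (247.14285714285717, 157.85714285714286) z.0145 [ 0.0657 -0.0515] z.0065 [ 0.0675 -0.0533] z.02 [ 0.0646 -0.0503]
top (246.42857142857144, 167.14285714285717) z.0145 [ 0.0601 -0.0308] z.0065 [ 0.0618 -0.0325] z.02 [ 0.0589 -0.0297]
scene (394.11764705882354, 323.52941176470586) z.0145 [ 0.0602 -0.0466] z.0065 [ 0.0595 -0.0418] z.02 [ 0.0607 -0.0498]
scene (395.5882352941177, 319.70588235294116) z.0145 [ 0.06  -0.036] z.0065 [ 0.0593 -0.0311] z.02 [ 0.0605 -0.0393]
scene (392.05882352941177, 327.6470588235294) z.0145 [ 0.0594 -0.0582] z.0065 [ 0.0586 -0.0536] z.02 [ 0.0599 -0.0615]
scene (401.47058823529414, 302.94117647058823) z.0145 [0.0582 0.0113] z.0065 [0.0575 0.0165] z.02 [0.0587 0.0077]
plate front [-0.1714 -0.1745]
plate front [-0.1718  0.1814]
block [ 0.45167947 -0.31215488  0.061     ] head [ 0.61367445 -0.34533881  0.011     ] 0.16535884208877438
block scene [ 0.46137741 -0.30874457  0.061     ] head [ 0.6220739  -0.34518741  0.011     ]
mat [ 0.53383281 -0.33133081  0.003     ] [np.float64(0.2697), np.float64(0.1091), np.float64(0.27), np.float64(0.1092)] -5.870558981420304
mat [ 0.53904391 -0.32931006  0.003     ] [np.float64(0.2679), np.float64(0.1085), np.float64(0.2673), np.float64(0.1105)] -5.383923554891346
probe yaw -11.576624177809313
```

```bash
python3 -m handwheel '[{"translation":[-0.0207,-0.0307,0],"angular":[0,0,0],"hand":0},{"translation":[-0.0207,-0.0307,0],"angular":[0,0,0],"hand":0},{"translation":[-0.0207,-0.0307,0],"angular":[0,0,0],"hand":0},{"translation":[-0.0207,-0.0307,0],"angular":[0,0,0],"hand":0},{"translation":[-0.0207,-0.0307,0],"angular":[0,0,0],"hand":0},{"translation":[-0.0207,-0.0307,0],"angular":[0,0,0],"hand":0},{"translation":[-0.0207,-0.0307,0],"angular":[0,0,0],"hand":0},{"translation":[-0.0207,-0.0307,0],"angular":[0,0,0],"hand":0},{"translation":[-0.0207,-0.0307,0],"angular":[0,0,0],"hand":0},{"translation":[-0.0207,-0.0307,0],"angular":[0,0,0],"hand":0}]' 60
python3 -m handwheel '[{"translation":[-0.0207,-0.0307,0],"angular":[0,0,0],"hand":0},{"translation":[-0.0207,-0.0307,0],"angular":[0,0,0],"hand":0},{"translation":[-0.0207,-0.0307,0],"angular":[0,0,0],"hand":0},{"translation":[-0.0207,-0.0307,0],"angular":[0,0,0],"hand":0},{"translation":[-0.0207,-0.0307,0],"angular":[0,0,0],"hand":0},{"translation":[-0.0207,-0.0307,0],"angular":[0,0,0],"hand":0},{"translation":[-0.0207,-0.0307,0],"angular":[0,0,0],"hand":0},{"translation":[-0.0207,-0.0307,0],"angular":[0,0,0],"hand":0},{"translation":[-0.0207,-0.0307,0],"angular":[0,0,0],"hand":0},{"translation":[-0.0207,-0.0307,0],"angular":[0,0,0],"hand":0}]'
```

```text
clock: 0.93
position: [0.2652, 0.2087, 0.1977]
ee_rot: [0.0, 0.121, 0.993, -0.0]
contact_force: [0.7, -0.5, 0.8]
width: 0.0855
gripper_force: 0.0
clock: 1.77
position: [0.3923, -0.1392, 0.1975]
ee_rot: [-0.0, 0.122, 0.993, 0.0]
contact_force: [0.9, -0.3, 0.5]
width: 0.0853
gripper_force: 0.0
```

```bash
python3 -m handwheel '[{"translation":[-0.0207,-0.0307,0],"angular":[0,0,0],"hand":0},{"translation":[-0.0207,-0.0307,0],"angular":[0,0,0],"hand":0},{"translation":[-0.0207,-0.0307,0],"angular":[0,0,0],"hand":0},{"translation":[-0.0207,-0.0307,0],"angular":[0,0,0],"hand":0},{"translation":[-0.0207,-0.0307,0],"angular":[0,0,0],"hand":0},{"translation":[0,0,0],"angular":[0,0,7.1],"hand":0},{"translation":[0,0,0],"angular":[0,0,7.1],"hand":0},{"translation":[0,0,0],"angular":[0,0,7.1],"hand":0},{"translation":[0,0,0],"angular":[0,0,7.1],"hand":0},{"translation":[0,0,0],"angular":[0,0,7.1],"hand":0}]'
python3 -m handwheel '[{"translation":[0,0,0],"angular":[0,0,7.1],"hand":0},{"translation":[0,0,0],"angular":[0,0,7.1],"hand":0},{"translation":[0,0,0],"angular":[0,0,7.1],"hand":0},{"translation":[0,0,0],"angular":[0,0,7.1],"hand":0},{"translation":[0,0,0],"angular":[0,0,7.1],"hand":0},{"translation":[0,0,0],"angular":[0,0,7.1],"hand":0},{"translation":[0,0,0],"angular":[0,0,7.1],"hand":0},{"translation":[0,0,0],"angular":[0,0,7.1],"hand":0},{"translation":[0,0,0],"angular":[0,0,7.1],"hand":0},{"translation":[0,0,0],"angular":[0,0,7.1],"hand":0}]'
python3 -m handwheel '[{"translation":[0,0,0],"angular":[0,0,7.1],"hand":0},{"translation":[0,0,0],"angular":[0,0,7.1],"hand":0},{"translation":[0,0,0],"angular":[0,0,7.1],"hand":0},{"translation":[0,0,0],"angular":[0,0,7.1],"hand":0},{"translation":[0,0,0],"angular":[0,0,7.1],"hand":0},{"translation":[0,0,0],"angular":[0,0,7.1],"hand":0},{"translation":[0,0,0],"angular":[0,0,7.1],"hand":0},{"translation":[0,0,0],"angular":[0,0,7.1],"hand":0},{"translation":[0,0,0],"angular":[0,0,7.1],"hand":0},{"translation":[0,0,0],"angular":[0,0,7.1],"hand":0}]'
python3 - <<'E'
from h import *
a=grab('top');b=grab('scene');st()
A=cv2.resize(a[140:275,400:500],None,fx=4,fy=4,interpolation=cv2.INTER_CUBIC)
B=cv2.resize(b[150:330,150:250],None,fx=3.3,fy=3.3,interpolation=cv2.INTER_CUBIC)
o=np.zeros((600,760,3),np.uint8);o[:A.shape[0],:400]=A;o[:B.shape[0],420:420+B.shape[1]]=B
cv2.imwrite('pics/g1.png',o[...,::-1])
E
```

```text
clock: 2.6
position: [0.4557, -0.3112, 0.1971]
ee_rot: [-0.001, 0.421, 0.907, 0.0]
contact_force: [-1.2, 1.0, 0.9]
width: 0.085
gripper_force: 0.0
clock: 3.43
position: [0.4558, -0.311, 0.1972]
ee_rot: [-0.001, 0.869, 0.494, -0.0]
contact_force: [0.4, -0.5, -0.6]
width: 0.0852
gripper_force: 0.0
clock: 4.27
position: [0.4558, -0.311, 0.1973]
ee_rot: [-0.0, 0.995, -0.102, -0.0]
contact_force: [-0.6, -0.2, -0.2]
width: 0.0855
gripper_force: 0.0
{'clock': 4.3667, 'qpos': [-0.725, 0.2419, 1.554, 0.0001, 1.3468, 1.0447], 'qd': [0.0007, -0.002, -0.0015, 0.0026, 0.0006, -0.1089], 'effort': [-0.0026, -39.5108, -24.4968, 0.0018, 0.0038, 0.6671], 'position': [0.4558, -0.311, 0.1973], 'ee_rot': [-0.0004, 0.9951, -0.0993, -0.0004], 'contact_force': [0.514, 0.5419, -0.2095], 'moment': [0.011, 0.055, 0.0391], 'gripper_force': 0.0, 'width': 0.0853}
```

View pics/g1.png

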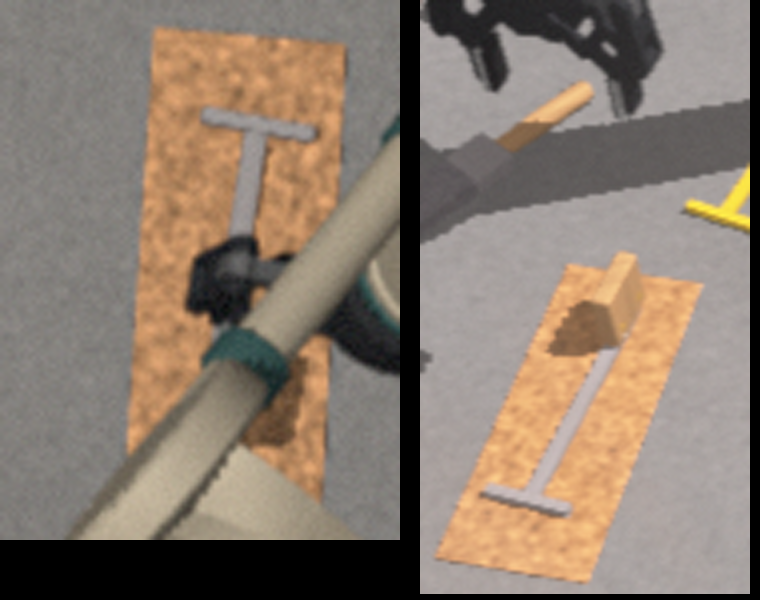

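The gripper is above the block and aligned with it. In the scene crop the fingertips are at (495,85) and (627,110) and the block top is near (619,281). I'll check the camera bias against the known tip position.

Run:
```python
from h import *
s=manip.get_state();M=q2R(s['ee_rot']);p=np.array(s['position'])
print('yaw x',np.degrees(np.arctan2(M[1,0],M[0,0])))
for sg in(1,-1):
    q=p+M@np.array([0,sg*.05,-.013]);print(proj('scene',q))
print('seen',150+75/3.3,150+85/3.3,150+207/3.3,150+110/3.3)
print('block scene',ray('scene',(150+199/3.3,150+281/3.3),.061))
print('seen mid at z', ray('scene',(150+141/3.3,150+97/3.3),.2103))
print('top mid', ray('top',(400+222/4,140+285/4),.2103))
```

```text
yaw x -11.395586235770576
[176.36417204 185.11639675]
[218.25816427 193.9774415 ]
seen 172.72727272727272 175.75757575757575 212.72727272727275 183.33333333333334
block scene [ 0.46095432 -0.30643026  0.061     ]
seen mid at z [ 0.42513688 -0.3284352   0.2103    ]
top mid [ 0.48535297 -0.2743842   0.2103    ]
```

```bash
python3 -m handwheel '[{"translation":[0,0,0.025],"angular":[0,0,0],"hand":0},{"translation":[0,0,0.025],"angular":[0,0,0],"hand":0},{"translation":[0,0,0.025],"angular":[0,0,0],"hand":0},{"translation":[0,0,0.025],"angular":[0,0,0],"hand":0},{"translation":[0,0,0.018],"angular":[0,0,0],"hand":0},{"translation":[0,0,0],"angular":[0,0,0],"hand":0}]'
python3 - <<'E'
from h import *
b=grab('scene')
B=cv2.resize(b[170:320,130:280],None,fx=4,fy=4,interpolation=cv2.INTER_CUBIC)
s=manip.get_state();M=q2R(s['ee_rot']);p=np.array(s['position'])
for sg in(1,-1):
    q=proj('scene',p+M@np.array([0,sg*.05,-.013]));c=(int((q[0]-130)*4),int((q[1]-170)*4));cv2.circle(B,c,3,(0,255,0),-1)
q=proj('scene',[.4565,-.3105,.061]);cv2.circle(B,(int((q[0]-130)*4),int((q[1]-170)*4)),3,(255,0,0),-1)
cv2.imwrite('pics/g2.png',B[...,::-1])
E
```

```text
clock: 4.87
position: [0.4533, -0.3088, 0.0757]
ee_rot: [-0.003, 0.995, -0.098, -0.004]
contact_force: [-0.0, 0.1, -0.6]
width: 0.085
gripper_force: 0.0
```

View pics/g2.png

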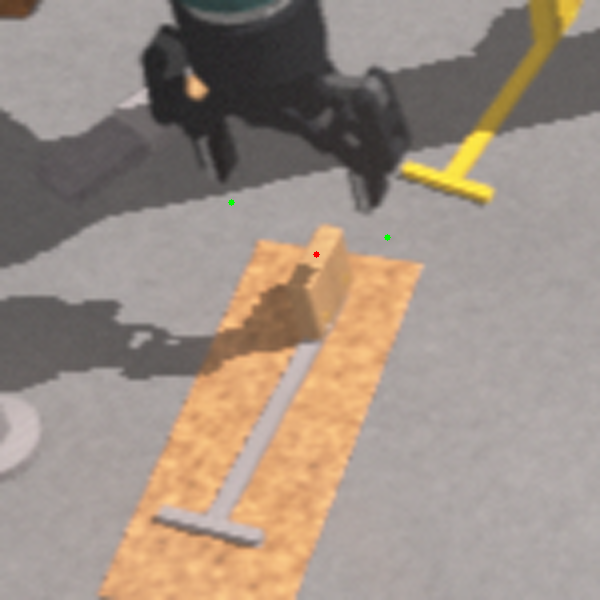

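The fingers are visible at (225,178) and (368,210) and the block top centre is near (323,253), so the fingers straddle the block sideways. I'll work out the fore-aft offset from these points.

Run:
```python
from h import *
f=lambda u,v:(130+u/4,170+v/4)
st()
for z in(.0887,.098): print('tips',z,ray('scene',f(297,194),z))
print('blk',ray('scene',f(323,253),.061))
a=grab('top');hsv=cv2.cvtColor(a,cv2.COLOR_RGB2HSV)
r=hsv[145:215,425:495];m=((r[...,1]<50)&(r[...,2]>80)).astype(np.uint8)
n,l,s_,c=cv2.connectedComponentsWithStats(m)
for i in range(1,n):
    if s_[i,4]>60: print(s_[i],c[i]+[425,145])
```

```text
{'clock': 4.9167, 'qpos': [-0.725, 0.3362, 1.7362, 0.0001, 1.0745, 1.0426], 'qd': [0.0003, -0.0331, -0.0595, -0.0001, 0.0097, 0.0112], 'effort': [-0.0386, -40.3056, -20.0945, -0.0027, -0.0437, -0.0152], 'position': [0.4546, -0.31, 0.0778], 'ee_rot': [-0.0016, 0.9952, -0.0982, -0.0021], 'contact_force': [-0.9607, 0.9411, -0.1769], 'moment': [-0.0335, -0.003, -0.0127], 'gripper_force': 0.0, 'width': 0.0853}
tips 0.0887 [ 0.43299925 -0.32266244  0.0887    ]
tips 0.098 [ 0.44108888 -0.3190978   0.098     ]
blk [ 0.454937   -0.30667761  0.061     ]
[   0    0   70   70 1104] [444.71195652 169.14039855]
[ 25  22  29  48 343] [461.49562682 187.11953353]
[42 52 20 18 84] [478.58333333 205.64285714]
```

```bash
python3 -m handwheel '[{"translation":[0,0,0.015],"angular":[0,0,0],"hand":0},{"translation":[0,0,0.015],"angular":[0,0,0],"hand":0},{"translation":[0,0,0.015],"angular":[0,0,0],"hand":0},{"translation":[0,0,0.012],"angular":[0,0,0],"hand":0},{"translation":[0,0,0],"angular":[0,0,0],"hand":0},{"translation":[0,0,0],"angular":[0,0,0],"hand":0},{"translation":[0,0,0],"angular":[0,0,0],"hand":0.4}]' 80
python3 -m handwheel '[{"translation":[0,0,0],"angular":[0,0,0],"hand":0.6},{"translation":[0,0,0],"angular":[0,0,0],"hand":0.8},{"translation":[0,0,0],"angular":[0,0,0],"hand":1},{"translation":[0,0,0],"angular":[0,0,0],"hand":1},{"translation":[0,0,0],"angular":[0,0,0],"hand":1},{"translation":[0,0,0],"angular":[0,0,0],"hand":1},{"translation":[0,0,0],"angular":[0,0,0],"hand":1},{"translation":[0,0,0],"angular":[0,0,0],"hand":1}]'
```

```text
clock: 5.55
position: [0.4572, -0.3122, 0.0244]
ee_rot: [0.001, 0.995, -0.099, 0.001]
contact_force: [0.8, 0.7, -0.2]
width: 0.0754
gripper_force: 0.0
clock: 6.22
position: [0.4562, -0.3116, 0.0234]
ee_rot: [0.0, 0.995, -0.099, 0.0]
contact_force: [-1.4, -0.1, 5.8]
width: 0.0124
gripper_force: 78.4
```

```bash
python3 -m handwheel '[{"translation":[0,0,0],"angular":[0,0,0],"hand":1},{"translation":[0,0,-0.005],"angular":[0,0,0],"hand":1},{"translation":[0,0,-0.005],"angular":[0,0,0],"hand":1},{"translation":[0,0,-0.01],"angular":[0,0,0],"hand":1},{"translation":[0,0,-0.01],"angular":[0,0,0],"hand":1},{"translation":[0,0,-0.01],"angular":[0,0,0],"hand":1},{"translation":[0,0,0],"angular":[0,0,0],"hand":1},{"translation":[0,0,0],"angular":[0,0,0],"hand":1}]'
python3 - <<'E'
from h import *
st();a=grab('top');b=grab('scene')
A=cv2.resize(a[130:270,405:495],None,fx=4,fy=4,interpolation=cv2.INTER_CUBIC)
B=cv2.resize(b[180:330,145:255],None,fx=3.7,fy=3.7,interpolation=cv2.INTER_CUBIC)
o=np.zeros((600,780,3),np.uint8);o[:A.shape[0],:360]=A;o[:B.shape[0],370:370+B.shape[1]]=B
cv2.imwrite('pics/g3.png',o[...,::-1])
E
```

```text
clock: 6.88
position: [0.4567, -0.3117, 0.0639]
ee_rot: [0.001, 0.995, -0.099, 0.001]
contact_force: [-0.6, -0.8, -2.1]
width: 0.0122
gripper_force: 78.3
{'clock': 6.8833, 'qpos': [-0.7249, 0.3501, 1.755, 0.0001, 1.0342, 1.045], 'qd': [0.0004, 0.0163, 0.0243, -0.0006, -0.0031, -0.0001], 'effort': [0.0117, -43.2487, -21.3492, 0.0246, -0.0672, 0.0004], 'position': [0.4567, -0.3117, 0.0639], 'ee_rot': [0.0007, 0.995, -0.0994, 0.001], 'contact_force': [-0.5526, -0.8397, -2.1384], 'moment': [-0.0471, 0.0704, -0.0276], 'gripper_force': 78.3068, 'width': 0.0122}
```

View pics/g3.png

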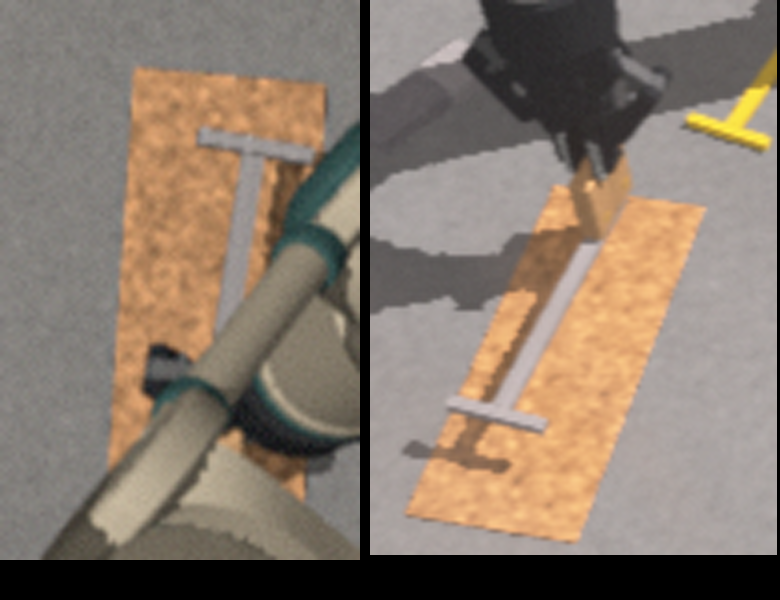

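The probe is gripped and clear of the mat. The head is at top ≈(468.8,166.2) and scene ≈(179.3,291.6). I'll triangulate it relative to the tool.

```bash
cat >> h.py <<'E'
def tri(us,ut):
    A=[];b=[]
    for n,u in(('scene',us),('top',ut)):
        K,e,M=cam(n);d=M@np.linalg.inv(K)@np.array([u[0],u[1],1.]);d/=np.linalg.norm(d);Q=np.eye(3)-np.outer(d,d);A.append(Q);b.append(Q@e)
    A=np.vstack(A);b=np.hstack(b);x,r,_,_=np.linalg.lstsq(A,b,rcond=None);return x,np.sqrt(r)
E
python3 - <<'E'
from h import *
x,r=tri((179.3,291.6),(468.75,166.25))
s=manip.get_state();M=q2R(s['ee_rot']);p=np.array(s['position'])
print('head top',x,r,'in tool',M.T@(x-p))
# plane estimate: head top z = underside+.008 ; tcp-underside ~ .0234-.003
for n,u in(('scene',(179.3,291.6)),('top',(468.75,166.25))):
    h=ray(n,u,p[2]-.0204+.008);d=M.T@(h-p);print(n,h,d,np.linalg.norm(d[:2]))
d=np.load('shelf.npz');print({k:d[k] for k in d})
# target: head at shelf x
O,ex,ey=d['O'],d['ex'],d['ey']
for hx,hy in((-.03,-.100),(.11,-.1),(.11,-.064),(-.045,-.064)): print(hx,hy,O+ex*(hx-.1655)+ey*hy)
print('tool x yaw',np.degrees(np.arctan2(M[1,0],M[0,0])))
E
```

```text
head top [ 0.61597436 -0.34611217  0.0439    ] [0.00098097] in tool [0.16392852 0.00272657 0.01874379]
scene [ 0.62008432 -0.34288901  0.05029499] [ 0.16731764 -0.00124766  0.0123488 ] 0.16732228855977177
top [ 0.61442653 -0.34515992  0.05029499] [0.16222093 0.00209767 0.01234949] 0.1622344891024822
{'O': array([0.57952026, 0.0981762 ]), 'ex': array([0.33253825, 0.94308977]), 'ey': array([-0.94308977,  0.33253825])}
-0.03 -0.1 [ 0.60881801 -0.11945168]
0.11 -0.1 [0.65537336 0.01258089]
0.11 -0.064 [0.62142213 0.02455227]
-0.045 -0.064 [ 0.5698787  -0.12162665]
tool x yaw -11.410264679735112
```

```bash
python3 -m handwheel '[{"translation":[0,0,-0.004],"angular":[0,0,-6.83],"hand":1},{"translation":[0,0,-0.004],"angular":[0,0,-6.83],"hand":1},{"translation":[0,0,-0.004],"angular":[0,0,-6.83],"hand":1},{"translation":[0,0,-0.004],"angular":[0,0,-6.83],"hand":1},{"translation":[0,0,-0.004],"angular":[0,0,-6.83],"hand":1},{"translation":[0,0,0],"angular":[0,0,-6.83],"hand":1},{"translation":[0,0,0],"angular":[0,0,-6.83],"hand":1},{"translation":[0,0,0],"angular":[0,0,-6.83],"hand":1},{"translation":[0,0,0],"angular":[0,0,-6.83],"hand":1},{"translation":[0,0,0],"angular":[0,0,-6.83],"hand":1}]'
python3 -m handwheel '[{"translation":[0,0,0],"angular":[0,0,-6.83],"hand":1},{"translation":[0,0,0],"angular":[0,0,-6.83],"hand":1},{"translation":[0.029,0.01,0],"angular":[0,0,0],"hand":1},{"translation":[0.029,0.01,0],"angular":[0,0,0],"hand":1},{"translation":[0.029,0.01,0],"angular":[0,0,0],"hand":1},{"translation":[0.029,0.01,0],"angular":[0,0,0],"hand":1},{"translation":[0.029,0.01,0],"angular":[0,0,0],"hand":1},{"translation":[0.029,0.01,0],"angular":[0,0,0],"hand":1},{"translation":[0.029,0.01,0],"angular":[0,0,0],"hand":1},{"translation":[0.029,0.01,0],"angular":[0,0,0],"hand":1}]'
python3 -m handwheel '[{"translation":[0,0,0.01],"angular":[0,0,0],"hand":1},{"translation":[0,0,0.01],"angular":[0,0,0],"hand":1},{"translation":[0,0,0.01],"angular":[0,0,0],"hand":1},{"translation":[0,0,0.01],"angular":[0,0,0],"hand":1},{"translation":[0,0,0.005],"angular":[0,0,0],"hand":1},{"translation":[0,0,0],"angular":[0,0,0],"hand":1},{"translation":[0,0,0],"angular":[0,0,0],"hand":1}]'
python3 - <<'E'
from h import *
st();a=grab('top','t4');b=grab('scene','s4')
s=manip.get_state();M=q2R(s['ee_rot']);print('yaw',np.degrees(np.arctan2(M[1,0],M[0,0])))
h=np.array(s['position'])+M@[.165,0,.0124];print(h,proj('top',h),proj('scene',h))
A=cv2.resize(a[100:260,200:360],None,fx=3.6,fy=3.6,interpolation=cv2.INTER_CUBIC)
np.save('a4.npy',a);np.save('b4.npy',b)
E
```

```text
clock: 7.82
position: [0.4556, -0.3109, 0.082]
ee_rot: [-0.001, 0.878, 0.479, -0.0]
contact_force: [0.2, -0.4, -1.3]
width: 0.0123
gripper_force: 78.3
clock: 8.65
position: [0.609, -0.1176, 0.082]
ee_rot: [-0.001, 0.816, 0.578, -0.0]
contact_force: [0.7, -0.5, -1.6]
width: 0.0122
gripper_force: 78.4
clock: 9.23
position: [0.6081, -0.1198, 0.0373]
ee_rot: [-0.0, 0.817, 0.577, -0.0]
contact_force: [0.5, 0.4, -1.6]
width: 0.0123
gripper_force: 78.4
{'clock': 9.2333, 'qpos': [-0.3068, 0.4658, 1.6323, 0.0001, 1.0445, 0.034], 'qd': [0.0042, -0.015, -0.0197, 0.002, 0.0019, 0.0022], 'effort': [0.0315, -48.7257, -20.4758, 0.0418, 0.0421, -0.0015], 'position': [0.6081, -0.1198, 0.0373], 'ee_rot': [-0.0004, 0.8168, 0.577, -0.0003], 'contact_force': [0.4812, 0.3638, -1.6299], 'moment': [-0.0115, 0.0257, 0.0223], 'gripper_force': 78.3998, 'width': 0.0123}
yaw 70.49890689945319
[0.66411513 0.03575468 0.02589059] [294.70485871 149.65015279] [347.19527214 325.9332298 ]
```

```bash
python3 -m handwheel '[{"translation":[0,0,0.003],"angular":[0,0,0],"hand":1},{"translation":[0,0,0.003],"angular":[0,0,0],"hand":1},{"translation":[0,0,0],"angular":[0,0,0],"hand":1}]'
python3 -m handwheel '[{"translation":[0,0,0.001],"angular":[0,0,0],"hand":1},{"translation":[0,0,0],"angular":[0,0,0],"hand":1}]' | egrep 'pos|cont'
python3 -m handwheel '[{"translation":[0,0,0.001],"angular":[0,0,0],"hand":1},{"translation":[0,0,0],"angular":[0,0,0],"hand":1}]' | egrep 'pos|cont'
```

```text
clock: 9.58
position: [0.6084, -0.1191, 0.0315]
ee_rot: [-0.0, 0.816, 0.577, -0.0]
contact_force: [-0.9, 0.7, -1.2]
width: 0.0122
gripper_force: 78.4
position: [0.6087, -0.119, 0.0307]
contact_force: [-0.4, -0.5, -1.0]
position: [0.6087, -0.119, 0.0297]
contact_force: [0.1, 0.2, -1.8]
```

View pics/t4.png

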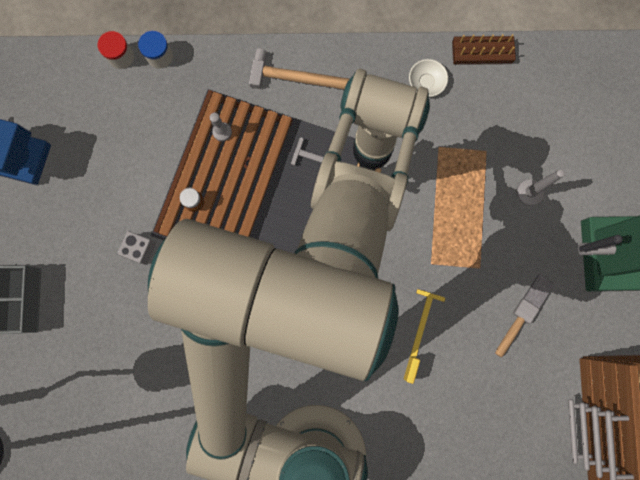

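The T head shows on the plate at about (299,151), just outside the mouth, and the arm is clear of the jar and punch. I'll measure the head with the same camera that saw the shelf and ring, to get a bias-free offset, and keep feeling down.

```bash
python3 -m handwheel '[{"translation":[0,0,0.001],"angular":[0,0,0],"hand":1},{"translation":[0,0,0],"angular":[0,0,0],"hand":1}]' | egrep 'pos|cont'
python3 -m handwheel '[{"translation":[0,0,0.001],"angular":[0,0,0],"hand":1},{"translation":[0,0,0],"angular":[0,0,0],"hand":1}]' | egrep 'pos|cont'
python3 - <<'E'
from h import *
T=lambda u,v:(150+u/2.8,85+v/2.8); S=lambda u,v:(275+u/3.4,225+v/3.4)
a=np.load('a4.npy');b=np.load('b4.npy')
for n,im,c in(('top',a,(295,150)),('scene',b,(345,325))):
    h=cv2.cvtColor(im,cv2.COLOR_RGB2HSV);r=h[c[1]-28:c[1]+28,c[0]-28:c[0]+28]
    m=((r[...,1]<60)&(r[...,2]>105)).astype(np.uint8)
    k,l,s,ce=cv2.connectedComponentsWithStats(m)
    for i in range(1,k):
        if s[i,4]>30: print(n,s[i],ce[i]+np.array(c)-28)
    cv2.imwrite(f'pics/m_{n}.png',cv2.resize(m*255,None,fx=6,fy=6,interpolation=0))
    print('\n'.join(''.join('#' if v else '.' for v in row) for row in m[::2]))
E
```

```text
position: [0.6089, -0.1191, 0.0288]
contact_force: [0.1, 0.2, -1.8]
position: [0.6091, -0.1195, 0.0285]
contact_force: [-1.6, -0.9, 4.4]
top [42  0 14  5 42] [317.21428571 123.28571429]
top [ 24  15  32  41 329] [307.40121581 156.84802432]
..........................................##############
................................................########
......................................................##
........................................................
........................................................
........................................................
........................................................
........................................................
................................####....................
................................####....................
...............................####.....................
..............................#####.....................
..............................####......................
.............................####.......................
............................########....................
.....
[... 1687 characters left out ...]
................
.......................#######..........................
.......................######...........................
......................#######...........................
.....................#######............................
....................#######.............................
.....................#####..............................
........................................................
........................................................
........................................................
........................................................
........................................................
........................................................
```

```bash
python3 -m handwheel '[{"translation":[0,0,-0.0025],"angular":[0,0,0],"hand":1},{"translation":[0,0,0],"angular":[0,0,0],"hand":1},{"translation":[0,0,0],"angular":[0,0,0],"hand":1}]' | egrep 'pos|cont'
python3 - <<'E'
from h import *
T=lambda u,v:(150+u/2.8,85+v/2.8); S=lambda u,v:(275+u/3.4,225+v/3.4)
zr=.016
for n,A,B,h,r,l in(('top',T(395,90),T(258,490),(296.5,151.7),T(272,217),None),('scene',S(250,445),S(430,57),(344.6,327.5),S(405,335),S(430,265))):
    A=ray(n,A,.036);B=ray(n,B,.036);ey=(B-A)[:2];ey/=np.linalg.norm(ey);ex=np.array([ey[1],-ey[0]]);O=((A+B)/2)[:2]
    f=lambda p:np.array([(p[:2]-O)@ex,(p[:2]-O)@ey]).round(4)
    print(n,'yaw',np.degrees(np.arctan2(ex[1],ex[0])),'head',f(ray(n,h,.025)),'ring',f(ray(n,r,zr)),'leg',l and f(ray(n,l,zr)))
E
```

```text
position: [0.6087, -0.1189, 0.0301]
contact_force: [0.2, -0.0, -2.1]
top yaw 71.27718595572927 head [-0.0348 -0.0993] ring [ 0.0637 -0.044 ] leg None
scene yaw 69.87748985422104 head [-0.0357 -0.1042] ring [ 0.0585 -0.0446] leg [0.0558 0.0131]
```

```bash
python3 -m handwheel '[{"translation":[0.008,0,0],"angular":[0,0,0],"hand":1},{"translation":[0.008,0,0],"angular":[0,0,0],"hand":1},{"translation":[0.008,0,0],"angular":[0,0,0],"hand":1},{"translation":[0.008,0,0],"angular":[0,0,0],"hand":1},{"translation":[0.008,0,0],"angular":[0,0,0],"hand":1},{"translation":[0,0,0],"angular":[0,0,0],"hand":1}]' | egrep 'pos|cont'
python3 -m handwheel '[{"translation":[0.008,0,0],"angular":[0,0,0],"hand":1},{"translation":[0.008,0,0],"angular":[0,0,0],"hand":1},{"translation":[0.008,0,0],"angular":[0,0,0],"hand":1},{"translation":[0,0,0],"angular":[0,0,0],"hand":1}]' | egrep 'pos|cont'
```

```text
position: [0.6227, -0.0793, 0.0302]
contact_force: [0.2, 0.4, -0.9]
position: [0.6307, -0.057, 0.0303]
contact_force: [0.3, 1.0, -0.8]
```

```bash
python3 -m handwheel '[{"translation":[0.006,0,0],"angular":[0,0,0],"hand":1},{"translation":[0.006,0,0],"angular":[0,0,0],"hand":1},{"translation":[0.006,0,0],"angular":[0,0,0],"hand":1},{"translation":[0,0,0],"angular":[0,0,0],"hand":1}]' | egrep 'pos|cont'
python3 -m handwheel '[{"translation":[0.006,0,0],"angular":[0,0,0],"hand":1},{"translation":[0.006,0,0],"angular":[0,0,0],"hand":1},{"translation":[0,0,0],"angular":[0,0,0],"hand":1}]' | egrep 'pos|cont'
```

```text
position: [0.6365, -0.0406, 0.0303]
contact_force: [-0.1, 0.6, -0.5]
position: [0.6405, -0.0293, 0.0303]
contact_force: [-0.4, -0.3, -1.8]
```

```bash
python3 -m handwheel '[{"translation":[0.006,0,0],"angular":[0,0,0],"hand":1},{"translation":[0.006,0,0],"angular":[0,0,0],"hand":1},{"translation":[0.006,0,0],"angular":[0,0,0],"hand":1},{"translation":[0,0,0],"angular":[0,0,0],"hand":1}]' | egrep 'pos|cont'
python3 -m handwheel '[{"translation":[0.008,0,0],"angular":[0,0,0],"hand":1},{"translation":[0.008,0,0],"angular":[0,0,0],"hand":1},{"translation":[0.008,0,0],"angular":[0,0,0],"hand":1},{"translation":[0.008,0,0],"angular":[0,0,0],"hand":1},{"translation":[0,0,0],"angular":[0,0,0],"hand":1}]' | egrep 'pos|cont'
python3 - <<'E'
from h import *
def glimpse(im,n,r):
    h=cv2.cvtColor(im,cv2.COLOR_RGB2HSV); return h
a=grab('top','t5');b=grab('scene','s5')
A=cv2.resize(a[100:230,200:330],None,fx=3,fy=3,interpolation=cv2.INTER_CUBIC)
B=cv2.resize(b[260:390,330:460],None,fx=3,fy=3,interpolation=cv2.INTER_CUBIC)
o=np.hstack([A,B]);cv2.imwrite('pics/g5.png',np.clip(o[...,::-1]*1.6,0,255).astype(np.uint8))
E
```

```text
position: [0.6466, -0.0121, 0.0303]
contact_force: [-0.1, 0.4, -1.2]
position: [0.6574, 0.0186, 0.0303]
contact_force: [0.4, -0.6, -1.5]
```

View pics/g5.png

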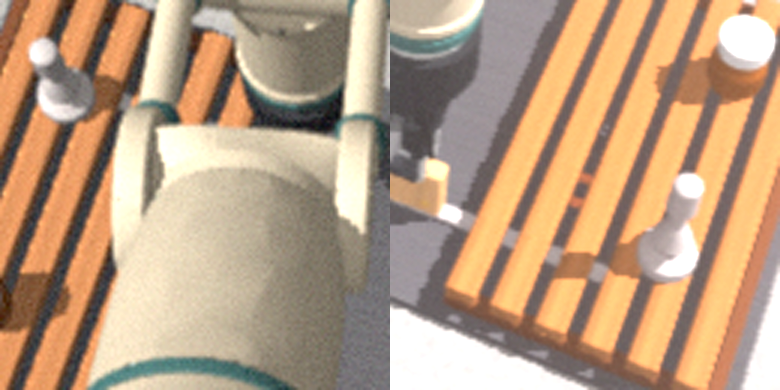

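The view shows the ring undisturbed (scene crop ≈(581,192)), the strip under the slats crossing the same gap at ≈(557,257), and the head behind the ring. Next I'll shift sideways toward the ring.

```bash
python3 -m handwheel '[{"translation":[0,-0.006,0],"angular":[0,0,0],"hand":1},{"translation":[0,-0.006,0],"angular":[0,0,0],"hand":1},{"translation":[0,-0.006,0],"angular":[0,0,0],"hand":1},{"translation":[0,0,0],"angular":[0,0,0],"hand":1}]' | egrep 'pos|cont'
python3 -m handwheel '[{"translation":[0,-0.005,0],"angular":[0,0,0],"hand":1},{"translation":[0,-0.005,0],"angular":[0,0,0],"hand":1},{"translation":[0,-0.005,0],"angular":[0,0,0],"hand":1},{"translation":[0,-0.003,0],"angular":[0,0,0],"hand":1},{"translation":[0,0,0],"angular":[0,0,0],"hand":1}]' | egrep 'pos|cont'
python3 - <<'E'
from h import *
b=grab('scene')
h=cv2.cvtColor(b[300:345,375:420],cv2.COLOR_RGB2HSV).astype(int);r=b[300:345,375:420].astype(int)
# dark gap: copper = reddish & dark; steel = grey bright
o=[]
for y in range(0,45):
    print(300+y,''.join('R' if (r[y,x,0]-r[y,x,2]>25 and h[y,x,2]<110) else 'w' if h[y,x,1]>90 else 'S' if h[y,x,2]>80 else '.' for x in range(45)))
E
```

```text
position: [0.6374, 0.023, 0.0302]
contact_force: [-1.2, -0.8, -1.0]
position: [0.6217, 0.029, 0.0303]
contact_force: [-0.9, 0.1, -1.8]
300 wwwwwwwwwwR...wwwwwwwwwwwwR...wwwwwwwwwwwwS..
301 wwwwwwwwww...RwwwwwwwwwwwwS..Rwwwwwwwwwwww...
302 wwwwwwwwwR...wwwwwwwwwwwwRSS.RwwwwwwwwwwwR...
303 wwwwwwwwwS..SwwwwwwwwwwwwS..SwwwwwwwwwwwwS...
304 wwwwwwwww...RwwwwwwwwwwwRSS.RwwwwwwwwwwwR...R
305 wwwwwwwwR...wwwwwwwwwwwwR...wwwwwwwwwwwwR...w
306 wwwwwwww...Rwwwwwwwwwwww...Rwwwwwwwwwwww....w
307 wwwwwwwR...wwwwwwwwwwwwR...RwwwwwwwwwwwR...Rw
308 wwwwwww...Rwwwwwwwwwwww....wwwwwwwwwwwwS...ww
309 wwwwwwR...wwwwwwwwwwwwR...RwwwwwwwwwwwR...Rww
310 wwwwww...Swwwwwwwwwwww....wwwwwwwwwwwwR...Rww
311 wwwwwR...Rwwwwwwwwwwww...Rwwwwwwwwwwww....www
312 wwwww....wwwwwwwwwwwwR...wwwwwwwwwwwwR...Rwww
313 wwwww...Rwwwwwwwwwwww...Swwwwwwwwwwww....wwww
314 wwwwR...wwwwwwwwwwwwR...RwwwwwwwwwwwR...Rwwww
315 wwww...Rwwwwwwwwwwww....wwwwwwwwwwwwR...Rwwww
316 wwwR...wwwwwwwwwwwwR...Rwwwwwwwwwwww....wwwww
317 www...RwwwwwwwwwwwwRR.SwwwwwwwwwwwwR...Rwwwww
318 wwR...RwwwwwwwwwwwwwwwRwwwwwwwwwwwwS...wwwwww
319 ww....wwwww
[... 584 characters left out ...]

331 RwwwwwwwwwwwwSSSSSwwwwwwwwwwww....wwwwwwwwwww
332 wwwwwwwwwwwwwSSSSwwwwwwwwwwwwR...Rwwwwwwwwwww
333 wwwwwwwwwwwwRSSSSwwwwwwwwwwwwSS..Rwwwwwwwwwww
334 wwwwwwwwwwww...SwwwwwwwwwwwwwSSSSwwwwwwwwwwwS
335 wwwwwwwwwwwR...SwwwwwwwwwwwwSSSSSwwwwwwwwwwSS
336 wwwwwwwwwww....RwwwwwwwwwwwwSSSSSwwwwwwwwSSSS
337 wwwwwwwwwww....wwwwwwwwwwwwSSSSSwwwwwwwwSSSSS
338 wwwwwwwwwwR...RwwwwwwwwwwwwSSSSSwwwwwwwSSSSSS
339 wwwwwwwwww....wwwwwwwwwwwwwSSSSwwwwwwwRSSSSSS
340 wwwwwwwwwR...RwwwwwwwwwwwwR...RwwwwwwRSSSSSSS
341 wwwwwwwwwS...Rwwwwwwwwwwww....RwwwwwwRSSSSSSS
342 wwwwwwwww....wwwwwwwwwwwwR....RRRwwwwRSSSSSSS
343 wwwwwwwwR...RwwwwwwwwwwwwR....RRRwwwwRSSSSSSS
344 wwwwwwww....Rwwwwwwwwwwww....RRRRwwwRRSSSSSSS
```

The gap profile shows the ring walls at rows 318–327 and the strip at 328–333, right beside the ring, so the head's arm is behind it. I'll pull gently.

```bash
python3 -m handwheel '[{"translation":[-0.005,0,0],"angular":[0,0,0],"hand":1},{"translation":[-0.005,0,0],"angular":[0,0,0],"hand":1},{"translation":[-0.005,0,0],"angular":[0,0,0],"hand":1},{"translation":[-0.005,0,0],"angular":[0,0,0],"hand":1},{"translation":[-0.005,0,0],"angular":[0,0,0],"hand":1},{"translation":[-0.005,0,0],"angular":[0,0,0],"hand":1},{"translation":[-0.005,0,0],"angular":[0,0,0],"hand":1},{"translation":[-0.005,0,0],"angular":[0,0,0],"hand":1}]' | egrep 'pos|cont'
python3 -m handwheel '[{"translation":[-0.006,0,0],"angular":[0,0,0],"hand":1},{"translation":[-0.006,0,0],"angular":[0,0,0],"hand":1},{"translation":[-0.006,0,0],"angular":[0,0,0],"hand":1},{"translation":[-0.006,0,0],"angular":[0,0,0],"hand":1},{"translation":[-0.006,0,0],"angular":[0,0,0],"hand":1}]' | egrep 'pos|cont'
```

```text
position: [0.6093, -0.0096, 0.0303]
contact_force: [0.1, 0.5, -2.5]
position: [0.5992, -0.0379, 0.0303]
contact_force: [0.5, 0.7, -0.9]
```

Run:
```python
from h import *
d=np.load('shelf.npz');s=manip.get_state();p=np.array(s['position'][:2]);q=p-d['O'];print('head shelf',q@d['ex']+.1655,q@d['ey'])
for n in('scene','top'):
    im=grab(n);r=im.astype(int);h=cv2.cvtColor(im,cv2.COLOR_RGB2HSV)
    c=proj(n,np.r_[d['O']+d['ex']*.03+d['ey']*-.045,.015]).astype(int);x0,y0=c-22;print(n,x0,y0)
    for y in range(y0,y0+44):
        print(y,''.join('R' if (r[y,x,0]-r[y,x,2]>25 and h[y,x,2]<110) else 'w' if h[y,x,1]>90 else 'S' if h[y,x,2]>80 else '.' for x in range(x0,x0+44)))
```

```text
head shelf 0.04368952330328715 -0.06385550423023514
scene 359 296
296 SSSSSSSSSS......wwwwwwwwwwwwR...wwwwwwwwwwww
297 SSSSSSSSSS.....Rwwwwwwwwwwww...RwwwwwwwwwwwR
298 SSSSSSSSS......wwwwwwwwwwwwR..SwwwwwwwwwwwwS
299 SSSSSSSS......Rwwwwwwwwwwww...Rwwwwwwwwwwww.
300 SSSSSSSS......wwwwwwwwwwwwR...wwwwwwwwwwwwR.
301 SSSSSSS......Rwwwwwwwwwwww...RwwwwwwwwwwwwS.
302 SSSSSSS......wwwwwwwwwwwwR...wwwwwwwwwwwwRSS
303 SSSSSSS.....Swwwwwwwwwwww....wwwwwwwwwwwwS..
304 SSSSSS......Rwwwwwwwwwwww...RwwwwwwwwwwwRSS.
305 SSSSSS......wwwwwwwwwwwwR...wwwwwwwwwwwwS...
306 SSSSS......Rwwwwwwwwwwww...Rwwwwwwwwwwww...R
307 SSSSS......wwwwwwwwwwwwR...wwwwwwwwwwwwR...w
308 SSSSS.....Rwwwwwwwwwwww...Rwwwwwwwwwwww....w
309 SSSS......wwwwwwwwwwwwR...RwwwwwwwwwwwR...Rw
310 SSSS.....Rwwwwwwwwwwww...SwwwwwwwwwwwwS...ww
311 SSSS.....wwwwwwwwwwwwR...Rwwwwwwwwwwww...Rww
312 SSS.....RwwwwwwwwwwwwR...wwwwwwwwwwwwR...Rww
313 SSS.....wwwwwwwwwwwwwwRRRwwwwwwwwwwww...Swww
314 S......RwwwwwwwwwwwwwwwwwwwwwwwwwwwwR...Rwww
315 S......wwwwwwwwwwwwwwwwwwwwwwwwwwwww....wwww
316 S.....SwwwwwwwwwwwwR.RwwwwwwwwwwwwwR...Rwwww
317 S
[... 2589 characters left out ...]
wwRRSSSSSSSSSS
173 RR...wwwwwwwwwwwRR...RwwwwwwwwwwRSSSSSSSSSSS
174 Rw...RwwwwwwwwwwR....RwwwwwwwwwRRSSSSSSSSSSS
175 R....RwwwwwwwwwRR...RwwwwwwwwwwR.SSSSSSSSSSS
176 w...RwwwwwwwwwwRw...RwwwwwwwwwwRSSSSSSSSSSSS
177 w...RwwwwwwwwwwR....RwwwwwwwwwRRSSSSSSSSSSSS
178 ....wwwwwwwwwwRR....wwwwwwwwwwR.SSSSSSSSSSSS
179 ...RwwwwwwwwwwRw...RwwwwwwwwwwR.SSSSSSSSSSSS
180 ...wwwwwwwwwwwR....RwwwwwwwwwRRSSSSSSSSSSSSS
181 ..SwwwwwwwwwwRR...RwwwwwwwwwwRwSSSSSSSSSSSSS
182 ..RwwwwwwwwwwR....RwwwwwwwwwwR.SSSSSSSSSSSSS
183 ..wwwwwwwwwwRR...wwwwwwwwwwwRR.SSSSSSSSSSSSS
184 .RwwwwwwwwwwRw...RwwwwwwwwwwRw.SSSSSSSSSSSS.
185 .RwwwwwwwwwwR....RwwwwwwwwwwR.SSSSSSSSSSSSS.
186 .wwwwwwwwwwRR...RwwwwwwwwwwRR.SSSSSSSSSSSSS.
```

The ring is following the head; it now shows in the first gap. I'll keep pulling.

```bash
python3 -m handwheel '[{"translation":[-0.006,0,0],"angular":[0,0,0],"hand":1},{"translation":[-0.006,0,0],"angular":[0,0,0],"hand":1},{"translation":[-0.006,0,0],"angular":[0,0,0],"hand":1},{"translation":[-0.006,0,0],"angular":[0,0,0],"hand":1},{"translation":[-0.006,0,0],"angular":[0,0,0],"hand":1},{"translation":[-0.006,0,0],"angular":[0,0,0],"hand":1},{"translation":[-0.006,0,0],"angular":[0,0,0],"hand":1}]' | egrep 'pos|cont'
python3 -m handwheel '[{"translation":[-0.006,0,0],"angular":[0,0,0],"hand":1},{"translation":[-0.006,0,0],"angular":[0,0,0],"hand":1},{"translation":[-0.006,0,0],"angular":[0,0,0],"hand":1},{"translation":[-0.006,0,0],"angular":[0,0,0],"hand":1},{"translation":[-0.006,0,0],"angular":[0,0,0],"hand":1},{"translation":[-0.006,0,0],"angular":[0,0,0],"hand":1},{"translation":[-0.006,0,0],"angular":[0,0,0],"hand":1},{"translation":[-0.003,0,0],"angular":[0,0,0],"hand":1},{"translation":[0,0,0],"angular":[0,0,0],"hand":1}]' | egrep 'pos|cont'
cat > ring.py <<'E'
from h import *
d=np.load('shelf.npz');s=manip.get_state();p=np.array(s['position'][:2]);q=p-d['O'];print('head shelf',q@d['ex']+.1655,q@d['ey'])
f=lambda w:np.round([(w[:2]-d['O'])@d['ex'],(w[:2]-d['O'])@d['ey']],4)
for n in('scene','top'):
    im=grab(n);r=im.astype(int)
    g=np.round(proj(n,np.r_[d['O']+d['ex']*-.07+d['ey']*-.045,.015])).astype(int);x0,y0=g-40
    h=cv2.cvtColor(im,cv2.COLOR_RGB2HSV)[y0:y0+80,x0:x0+80]
    m=((h[...,1]>70)).astype(np.uint8)
    k,l,st_,c=cv2.connectedComponentsWithStats(m)
    for i in range(1,k):
        if 30<st_[i,4]<900: print(n,st_[i]+[x0,y0,0,0,0],c[i]+[x0,y0],f(ray(n,c[i]+[x0,y0],.015)))
E
python3 ring.py
```

```text
position: [0.5853, -0.0776, 0.0303]
contact_force: [-0.3, -0.9, -0.7]
position: [0.5702, -0.1202, 0.0303]
contact_force: [-0.5, 0.1, -1.4]
head shelf -0.04351322264631871 -0.06385964821534697
scene [354 286  26  57 583] [369.12521441 319.89879931] [ 0.0062 -0.0606]
scene [335 298  13  12 107] [341.01869159 303.44859813] [-0.0677 -0.0463]
scene [371 322   9  21 107] [376.27102804 335.11214953] [ 0.0339 -0.09  ]
top [264 139   6  14  46] [265.5        143.67391304] [ 0.0375 -0.0955]
top [264 139  21  57 517] [271.50483559 160.2901354 ] [ 0.0121 -0.0636]
top [296 174  13  13 117] [301.97435897 180.04273504] [-0.0672 -0.0425]
```

The ring lies at shelf x ≈ −67 mm, y ≈ −44 mm, with its edge about 53 mm clear of the shelf. Next I'll disengage, lift and carry the probe back.

```bash
python3 -m handwheel '[{"translation":[0.002,0.002,0],"angular":[0,0,0],"hand":1},{"translation":[0.002,0.002,0],"angular":[0,0,0],"hand":1},{"translation":[0,0,0],"angular":[0,0,0],"hand":1},{"translation":[0,0,-0.004],"angular":[0,0,0],"hand":1},{"translation":[0,0,-0.008],"angular":[0,0,0],"hand":1},{"translation":[0,0,-0.012],"angular":[0,0,0],"hand":1},{"translation":[0,0,-0.012],"angular":[0,0,0],"hand":1},{"translation":[0,0,-0.012],"angular":[0,0,0],"hand":1},{"translation":[0,0,-0.012],"angular":[0,0,0],"hand":1}]' | egrep 'pos|cont'
python3 -m handwheel '[{"translation":[-0.0284,-0.0056,0],"angular":[0,0,0],"hand":1},{"translation":[-0.0284,-0.0056,0],"angular":[0,0,0],"hand":1},{"translation":[-0.0284,-0.0056,0],"angular":[0,0,0],"hand":1},{"translation":[-0.0284,-0.0056,0],"angular":[0,0,0],"hand":1},{"translation":[-0.0284,-0.0056,0],"angular":[0,0,0],"hand":1},{"translation":[-0.0284,-0.0056,0],"angular":[0,0,0],"hand":1},{"translation":[-0.0284,-0.0056,0],"angular":[0,0,0],"hand":1},{"translation":[-0.0284,-0.0056,0],"angular":[0,0,0],"hand":1}]'| egrep 'pos|cont'
python3 -m handwheel '[{"translation":[0,0,0],"angular":[0,0,6.92],"hand":1},{"translation":[0,0,0],"angular":[0,0,6.92],"hand":1},{"translation":[0,0,0],"angular":[0,0,6.92],"hand":1},{"translation":[0,0,0],"angular":[0,0,6.92],"hand":1},{"translation":[0,0,0],"angular":[0,0,6.92],"hand":1},{"translation":[0,0,0],"angular":[0,0,6.92],"hand":1},{"translation":[0,0,0],"angular":[0,0,6.92],"hand":1},{"translation":[0,0,0],"angular":[0,0,6.92],"hand":1},{"translation":[0,0,0],"angular":[0,0,6.92],"hand":1},{"translation":[0,0,0],"angular":[0,0,6.92],"hand":1}]'| egrep 'pos|cont'
python3 -m handwheel '[{"translation":[0,0,0],"angular":[0,0,6.92],"hand":1},{"translation":[0,0,0],"angular":[0,0,0],"hand":1},{"translation":[0,0,0],"angular":[0,0,0],"hand":1}]'
python3 ring.py
```

```text
position: [0.5757, -0.1169, 0.0917]
contact_force: [0.4, 0.5, -0.7]
position: [0.4571, -0.3175, 0.0912]
contact_force: [0.4, 0.2, -1.3]
position: [0.4578, -0.3163, 0.0911]
contact_force: [-0.6, -0.6, -0.6]
clock: 18.68
position: [0.4578, -0.3163, 0.0909]
ee_rot: [0.0, 0.999, -0.047, 0.0]
contact_force: [0.3, 0.8, -1.9]
width: 0.0128
gripper_force: 78.4
head shelf -0.2658685729017156 -0.023016657676615458
scene [354 286  26  57 584] [369.09931507 319.93321918] [ 0.0062 -0.0608]
scene [335 298  13  12 111] [341.05405405 303.59459459] [-0.0674 -0.0466]
scene [371 322   9  21 107] [376.27102804 335.11214953] [ 0.0339 -0.09  ]
top [264 139   6  14  44] [265.45454545 143.54545455] [ 0.0377 -0.0958]
top [264 139  22  57 517] [271.51837524 160.25725338] [ 0.0121 -0.0636]
top [295 174  14  13 117] [301.82051282 179.98290598] [-0.0669 -0.0425]
```

```bash
python3 -m handwheel '[{"translation":[0,0,0.016],"angular":[0,0,0],"hand":1},{"translation":[0,0,0.016],"angular":[0,0,0],"hand":1},{"translation":[0,0,0.016],"angular":[0,0,0],"hand":1},{"translation":[0,0,0.010],"angular":[0,0,0],"hand":1},{"translation":[0,0,0.004],"angular":[0,0,0],"hand":1},{"translation":[0,0,0],"angular":[0,0,0],"hand":1},{"translation":[0,0,0],"angular":[0,0,0],"hand":1}]' | egrep 'pos|cont'
python3 -m handwheel '[{"translation":[0,0,0.002],"angular":[0,0,0],"hand":1},{"translation":[0,0,0.001],"angular":[0,0,0],"hand":1},{"translation":[0,0,0],"angular":[0,0,0],"hand":1}]' | egrep 'pos|cont'
python3 -m handwheel '[{"translation":[0,0,0.001],"angular":[0,0,0],"hand":1},{"translation":[0,0,0],"angular":[0,0,0],"hand":1}]' | egrep 'pos|cont'
python3 -m handwheel '[{"translation":[0,0,0.001],"angular":[0,0,0],"hand":1},{"translation":[0,0,0],"angular":[0,0,0],"hand":1}]' | egrep 'pos|cont'
```

```text
position: [0.458, -0.3165, 0.0286]
contact_force: [0.6, -0.2, -1.7]
position: [0.4579, -0.3164, 0.0257]
contact_force: [0.3, 0.5, -1.1]
position: [0.4578, -0.3163, 0.0244]
contact_force: [-0.1, 0.3, -0.6]
position: [0.4578, -0.3165, 0.0234]
contact_force: [-0.3, -1.1, -0.6]
```

```bash
python3 -m handwheel '[{"translation":[0,0,0.0008],"angular":[0,0,0],"hand":1},{"translation":[0,0,0],"angular":[0,0,0],"hand":1},{"translation":[0,0,0],"angular":[0,0,0],"hand":1}]' | egrep 'pos|cont'
```

```text
position: [0.4579, -0.3165, 0.0234]
contact_force: [-1.4, 0.9, 5.0]
```

```bash
python3 -m handwheel '[{"translation":[0,0,0],"angular":[0,0,0],"hand":0.75},{"translation":[0,0,0],"angular":[0,0,0],"hand":0.6},{"translation":[0,0,0],"angular":[0,0,0],"hand":0.4},{"translation":[0,0,0],"angular":[0,0,0],"hand":0.2},{"translation":[0,0,0],"angular":[0,0,0],"hand":0},{"translation":[0,0,0],"angular":[0,0,0],"hand":0},{"translation":[0,0,0],"angular":[0,0,0],"hand":0},{"translation":[0,0,0],"angular":[0,0,0],"hand":0}]'
python3 -m handwheel '[{"translation":[0,0,-0.005],"angular":[0,0,0],"hand":0},{"translation":[0,0,-0.02],"angular":[0,0,0],"hand":0},{"translation":[0,0,-0.03],"angular":[0,0,0],"hand":0},{"translation":[0,0,-0.03],"angular":[0,0,0],"hand":0},{"translation":[0,0,-0.03],"angular":[0,0,0],"hand":0},{"translation":[0,0,-0.03],"angular":[0,0,0],"hand":0},{"translation":[0,0,-0.03],"angular":[0,0,0],"hand":0},{"translation":[0,0,0],"angular":[0,0,0],"hand":0}]' | egrep 'pos|cont'
python3 - <<'E'
from h import *
b=grab('scene');a=grab('top')
def comp(im,x0,y0,x1,y1,n,z):
    h=cv2.cvtColor(im,cv2.COLOR_RGB2HSV)[y0:y1,x0:x1]
    m=((h[...,1]<60)&(h[...,2]>100)).astype(np.uint8)
    print(n,x0,y0)
    hh=h[...,1]
    for y in range(0,y1-y0,2): print(''.join('w' if hh[y,x]>100 else '#' if h[y,x,2]>100 else '.' for x in range(x1-x0)))
comp(b,158,232,240,326,'scene',.01)
comp(a,430,145,490,215,'top',.01)
E
python3 ring.py
```

```text
clock: 20.87
position: [0.4577, -0.3162, 0.0224]
ee_rot: [-0.0, 0.999, -0.049, -0.0]
contact_force: [-0.1, 0.2, -0.3]
width: 0.0851
gripper_force: 0.0
position: [0.4607, -0.3189, 0.2046]
contact_force: [0.7, -0.7, 1.0]
scene 158 232
####################################wwwwwwwwwwwwwwwwwww###########################
###################################wwwwwwwwwwwwwwwwwwwwwwwwwwwwwwww###############
##################################wwwwwwwwwwwwwwwwwwwwwwwwwwwwwwwwwwwwwwwwwww#####
#################################wwwwwwwwwwwwwwwwwwwwwwwwwwwwwwwwwwwwwwwwwww######
################################wwwwwwwwwwwwwwwwwwwwwwwwwwwwwwwwwwwwwwwwwwww######
###############################wwwwwwwwwwwwwwwwwwwwwwwwwwwwwwwwwwwwwwwwwwww#######
###############################wwwwwwwwwwwwwwwwwwwwwwwwwwwwwwwwwwwwwwwwwww########
##############################wwwwwwwwwwwwwwwwwwwwwwwwwwwwwwwwwwwwwwwwwww#########
#############################wwwwwwwwwwwwwwwwwwwwwwwwwwwwwwwwwwwwwwwwwwww#########
############################wwwwwwwwwwwwwwwwwwwwwwwwwwwwwwwwwwwwwwwwwwww##########
###########################wwwwwwwwww
[... 4971 characters left out ...]
#........#################
#####wwwwwwwwwwwwwwww............#........##################
#####wwwwwwwwwwwwwwww...................###################.
#####wwwwwwwwwwwwwwww.................####################..
head shelf -0.2661584461653572 -0.023647161906514277
scene [354 286  26  57 585] [369.1008547  319.90769231] [ 0.0062 -0.0607]
scene [335 298  13  12 111] [341.05405405 303.59459459] [-0.0674 -0.0466]
scene [371 322   9  21 107] [376.27102804 335.11214953] [ 0.0339 -0.09  ]
top [264 139   6  14  44] [265.45454545 143.54545455] [ 0.0377 -0.0958]
top [264 139  21  57 514] [271.50583658 160.27042802] [ 0.0121 -0.0636]
top [296 174  13  13 117] [302.         180.02564103] [-0.0673 -0.0425]
```

The probe lies flat, parallel to the mat and well inside it. The ring is clear of the shelf, and the gripper is open and away. I'm handing the job in.

```bash
python3 -m handwheel '[{"translation":[0,0,0],"angular":[0,0,0],"hand":0},{"translation":[0,0,0],"angular":[0,0,0],"hand":0},{"translation":[0,0,0],"angular":[0,0,0],"hand":0}]' | egrep 'clock|pos'
python3 -c "from rig import manip;print(manip.sign_off())"
```

```text
clock: 21.98
position: [0.4572, -0.3159, 0.1963]
the job is handed in; nothing more can be done
None
```

I handed the job in at about 22 s: the ring lies on the open plate about 53 mm clear of the shelf, the probe is back flat and lined up on the cork mat, and I touched nothing else; I have no verdict from the judge.

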